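# Seat the beacon lens barrel in the sprung V-block and hold it down

## Robot

A 6-joint arm with a two-finger parallel gripper is mounted at the origin on the work surface. World frame = base frame: x ahead of the robot, y to its left, z up, the work surface at z = 0. Lengths are in m, angles in rad, forces in N, time in s.
With the tool pointing down it reaches from about 0.3 to 0.875 m from the base axis. Payload 6.4 kg.
Tool frame: the origin (TCP) lies midway between the tips of the shut fingers; the grasp point (between the pads) lies 19 mm behind it; z points along the fingers, y is the line along which they close (so a half turn about z gives the same grasp; the last joint's range is limited). The gripper opens to 88 mm and grips with 3 to 60 N. Pads are 18 mm wide; open, the fingers measure 123 mm over their backs; the gripper's body (75 mm by 187 mm) begins 45 mm behind the grasp point.
Start: joints at [1.051, 0.181, 1.607, -0, 1.354, -0.206], TCP at [0.177, 0.547, 0.2] pointing down, gripper open.
Joint ranges: [-2.99, 2.99], [-0.89, 2.07], [0.3, 2.58], [-1.14, 4.28], [0, 2.63], [-3.12, 3.12]. Speed limits (rad/s): [2.57, 2.57, 3.01, 3.14, 3.14, 3.14].

## Interface

Orientations are given as a 3x3 rotation matrix whose columns are the frame's x, y, z axes.
In Python, from cell import r, vision gives the robot as it stands. The module is installed in compiled form; this text tells all that it offers.
- The arm moves only by the tool play_rows, never from a script. Its argument "rows" is a list of rows, each an object with "delta_rot": the turn, a rotation vector about the tool's x, y, z in rad, a list of three; "slide": the shift along the tool's x, y, z in mm, a list of three; "fingers": the opening, from 0 (shut) to 1 (fully open). In form: [{"delta_rot": [rx, ry, rz], "slide": [x, y, z], "fingers": fingers}, ...]. A call has exactly 10 rows; each row is the pose to reach, as a shift and turn from the pose commanded when the call began, along the tool's axes at that moment; what a row does not reach only later rows make up. A row lasts 1/10 s, in which the tool goes at most 50 mm and 8.59 degrees, less where a joint would pass 70% of its speed; a pose out of reach is approached as far as the arm can. A call with a gripper value outside its range is refused whole. The fingers move at their own pace and stop on an object; the grip force is fixed at half the most. Time passes only in rows, so rows that repeat a pose let the fingers close, or fill a call up. It gives the time, the measured TCP pose, the force, the opening and the grip force at its end, in the units of the state.
- r.get_obs(): the state, without advancing time (a new reading comes with each control period).
- vision.read_camera(name): name is "scene" or "side" or "wrist"; returns the picture (420x560x3 uint8, red, green, blue); there is no depth.
- vision.calibration(name): a dict with "mtx" (3x3 intrinsics, pixels), "extrinsics" (4x4, takes a point from camera to world coordinates); the wrist camera has in their place "mount" (4x4, takes a point from camera to tool coordinates, whose origin is the TCP and whose axes are the flange's). Camera axes: x right, y up, looking along -z (the intrinsics and any distortion apply to the point x, -y, -z); pixel columns grow to the right and rows downward; lengths in m; the calibration is good to about 2 mm. A picture is of the moment at which its call begins: read the wrist's pose just before it. calibration takes no time and is no camera call.
- r.close_job(): hands the job in; it is judged then, once.
The state is a dict: "t": time; "qpos": joint angles; "dq": joint speeds; "joint_torque": joint torques, N m; "tool_pos": TCP position; "orientation": TCP orientation; "force": force on the tool from outside, world axes, zero at the start; "torque": the same for the moment, N m; "grip_width": finger opening in m; "grasp_force": force on a finger pad.
Only numpy, scipy, OpenCV 4.12 (cv2) and the standard library are available. Lean on these libraries where they do the work, as an engineer would, in place of code of your own. Each camera call takes 0.05 s, during which the arm holds its last target. There are 200 camera calls.

## Task

Get the beacon's lens barrel ready for its check: take the dummy rod out of the sprung V-block and leave it lying in the tilting bin, then lay the lens barrel lengthwise in the V-block, centred, its wide bezel end pointing away from the upright target plate, and let it settle onto both sloping faces. The program finishes while the gripper is still holding it pressed gently straight down onto both faces, so that the V-block has sunk about half of its 16 mm spring travel (not down to its stop), and leave the other things on the counter where they are.

Things in the scene. Friction and masses are not known exactly. Their poses are not given: they have to be found in the camera images.
- cradle (a joint): how far the sprung V-block has sunk on its base, m: 0 at the top (its rest), 0.016 at its bottom stop; it slides vertically only. The spring is preloaded: rod or lens barrel lying in it does not sink it; about 2 N of push on the lying barrel starts it, then 0.7 N more per mm (7 to 8 N for half the travel)
- v_seat (a point): where the centre of the seated lens barrel lies in the steel V-block (moves with it): middle of the block, 72 mm above the counter when not sunk. x: along the groove, away from the upright target plate; z up. The block is two V pieces, each 20 mm long, centred at x = -38 and +38 mm, with an open 56 mm gap for fingers between; in it only an 18 mm wide spine, its top 34 mm below this point
- vbase: fixed dark steel base plate of the V-block, 190 x 100 x 12 mm; origin on the counter under the V-block's middle, x as v_seat. The upright target plate (70 mm wide, top 96 mm above the counter) stands on it 95 mm from the origin on the -x side. The V is symmetric, 90 degrees, apex line 28 mm below v_seat; its faces rise 25 mm above the apex; outer width 64 mm
- lens_center (a point): centre of the lens barrel, on its axis: plain aluminium cylinder, 40 mm in diameter, 135 mm long (65 mm behind this point, 70 mm in front); the front 10 mm is a wider bezel ring, 48 mm in diameter, with glass; about 250 g. x: along the barrel to the bezel end. It starts lying in the plywood rest, its axis 42 mm above the counter
- rest: fixed plywood rest, a plate 150 x 90 x 8 mm, origin under its middle, x along the barrel that lies in it. Two saddles, 12 mm thick, 80 mm wide, at x = -45 and +45 mm, hold the barrel; their cheeks rise to 34 mm above the counter, 2 mm clear of the barrel; between the saddles is free room for fingers
- lens_front (a point): middle of the glass face at the bezel end of the lens barrel, 70 mm along x from lens_center
- lens: the lens barrel; origin at lens_center. Let go in the V it settles by itself on both faces; while gripped, a sideways error of half a millimetre can lift it off one face
- rod_center (a point): centre of the dummy rod: a plain grey plastic cylinder 28 mm in diameter, 110 mm long, about 120 g, x along it. It starts lying in the groove of the V-block, its axis 64 mm above the counter
- rod: the dummy rod; origin at rod_center
- bin_in (a point): centre of the inner floor of the tilting bin, a dull zinc open pan 200 (x) x 165 (y) x 45 mm with 3 mm walls, hung on a stand between two side plates; axes of the pan: x along its longer side, away from the robot, z out of the pan (tilted with it). This point lies about 31 mm above the counter
- bin_pan (a joint): tilt of the bin, rad: 0 level, 0.22 at most with its robot side down; a stiff pivot, it stays where it is
- gps: bystander: scratched white GPS receiver, 110 x 58 x 30 mm, lying flat; origin under its centre
- boot: bystander: black rubber battery boot, a 52 mm wide, 45 mm tall cup with a side tab; origin under its centre
- insulator: bystander: red ceramic ribbed insulator, 68 mm wide, 70 mm tall, upright; origin under its centre
- axe_head: bystander: aluminium ice axe head, 200 mm long, 26 mm thick, lying flat; origin under its eye
- torch: bystander: black hand torch, 135 mm long, 40 mm at its head, lying; origin under its middle
- mug: bystander: steel mug, 80 mm wide, 85 mm tall, upright; origin under its centre
There are look-alikes about, which are no part of the job. What is shaped like the vbase but yellow is not meant.

How it is judged:
On the way, in this order (a step that is already met when the one before it is completed fails the run):
1. the dummy rod lies in the tilting bin, let go and at rest (x of rod_center in the frame of bin_in between -0.085 and 0.085 m and y of rod_center in the frame of bin_in between -0.075 and 0.075 m and z of rod_center in the frame of bin_in between 0.005 and 0.035 m and contact force between the fingers and rod below 0.2 N and linear speed of rod below 0.05 m/s), for 0.2 s.
2. the lens barrel lies in the V-block on both sloping faces, centred, bezel away from the target plate (x of lens_center in the frame of v_seat between -0.01 and 0.01 m and y of lens_center in the frame of v_seat between -0.0025 and 0.0025 m and z of lens_center in the frame of v_seat between -0.003 and 0.003 m and angle between the x axis of lens_center and the x axis of v_seat, either way round below 0.05 rad and x of lens_front in the frame of v_seat above 0.05 m and (contact force between lens and cradle_c0 above 0.5 N or contact force between lens and cradle_c1 above 0.5 N) and (contact force between lens and cradle_c2 above 0.5 N or contact force between lens and cradle_c3 above 0.5 N)), for 0.2 s.
At the end, for the whole second after the job is handed in: Gripper presses the barrel (over 1.5 N), V-block sunk 4 to 13 mm; barrel still, over 0.5 N on each of the two sloping faces, within 10 mm along, 2.5 mm across, 3 mm in height of the seat, 0.05 rad of the groove, bezel away from the plate; rod released, at rest in the bin (all of step 1 and all of step 2 and value of joint cradle between 0.004 and 0.013 m and contact force between the fingers and lens above 1.5 N and linear speed of lens below 0.02 m/s); the arm keeps its last pose, push and grip.
It fails at once if the lens barrel is slammed or crushed against the V-block (over 40 N at one face) (contact force between lens and cradle_c0 above 40 N or contact force between lens and cradle_c1 above 40 N or contact force between lens and cradle_c2 above 40 N or contact force between lens and cradle_c3 above 40 N).
It fails at once if a bystander is moved by more than 40 mm (distance of any of gps, boot, insulator, axe_head, torch, mug from where it was at the start of the episode above 0.04 m).
It also fails if it takes over 67 s, if anything falls off the work surface, if the arm or the gripper's body presses on something with over 40 N, if the wrist force passes 120 N, or if a joint passes its speed limit or range.

## Working session

There is one attempt and no reset: what is moved stays moved. The work goes in short steps, Python scripts to look and compute and a tool call to move; the robot and the scene stay as the last step left them, time stands still between calls to the robot, and variables do not carry over. Pictures are saved under pics/ and viewed, at most 10 in all, crops included, and the job is handed in when it is done.

Besides the shell and the picture viewer there is one more tool, called after ">>>" as name(argument=value, ...), one argument or row to a line, values as JSON. play_rows: Moves the arm, as the interface text tells. Its arguments: {"type":"object","properties":{"rows":{"type":"array"}},"required":["rows"]}

```bash
mkdir -p pics
cat > h.py <<'E'
import numpy as np, cv2
from cell import r, vision
def cam(name):
    o=r.get_obs(); im=vision.read_camera(name); c=vision.calibration(name)
    K=np.array(c['mtx'])
    if name=='wrist':
        T=np.eye(4);T[:3,:3]=o['orientation'];T[:3,3]=o['tool_pos'];E=T@np.array(c['mount'])
    else: E=np.array(c['extrinsics'])
    return im,K,E,c
def ray(K,E,u,v):
    d=np.linalg.inv(K)@[u,v,1]; d=E[:3,:3]@[d[0],-d[1],-d[2]]
    return E[:3,3],d/np.linalg.norm(d)
def onz(K,E,u,v,z):
    o,d=ray(K,E,u,v); return o+d*(z-o[2])/d[2]
def proj(K,E,P):
    p=np.linalg.inv(E)@np.append(P,1); q=K@[p[0],-p[1],-p[2]]; return q[:2]/q[2]
def save(n,im): cv2.imwrite('pics/'+n,im[:,:,::-1])
E
python3 - <<'E'
from h import *
for n in ['scene','side','wrist']:
    im,K,E,c=cam(n); save(n+'0.png',im); np.savez(n+'0.npz',im=im,K=K,E=E)
    print(n,[k for k in c],K.round(1).tolist(),E.round(3).tolist(), {k:v for k,v in c.items() if k not in('mtx','extrinsics','mount')})
a=cv2.imread('pics/scene0.png');b=cv2.imread('pics/side0.png')
o=r.get_obs();print(o['t'],o['tool_pos'],np.round(o['orientation'],3).tolist(),o['force'],o['grip_width'])
E
```

```text
scene ['mtx', 'extrinsics'] [[488.7, 0.0, 287.7], [0.0, 488.7, 207.0], [0.0, 0.0, 1.0]] [[0.173, -0.82, 0.545, 1.227], [0.985, 0.15, -0.086, -0.129], [-0.011, 0.552, 0.834, 1.225], [0.0, 0.0, 0.0, 1.0]] {}
side ['mtx', 'extrinsics'] [[408.0, 0.0, 284.4], [0.0, 408.0, 201.9], [0.0, 0.0, 1.0]] [[0.982, 0.116, -0.148, 0.318], [-0.187, 0.661, -0.727, -0.876], [0.013, 0.741, 0.671, 0.897], [0.0, 0.0, 0.0, 1.0]] {}
wrist ['mtx', 'mount'] [[335.5, 0.0, 282.4], [0.0, 335.5, 211.4], [0.0, 0.0, 1.0]] [[0.308, -0.911, -0.275, 0.107], [0.951, 0.294, 0.09, 0.571], [-0.001, -0.29, 0.957, 0.383], [0.0, 0.0, 0.0, 1.0]] {}
0.15 [0.17724017 0.54652826 0.19952153] [[-0.951, 0.309, -0.001], [0.309, 0.951, -0.001], [0.0, -0.001, -1.0]] [ 0.23882876 -1.02582968 -0.4178134 ] 0.0877867083497947
```

View pics/scene0.png

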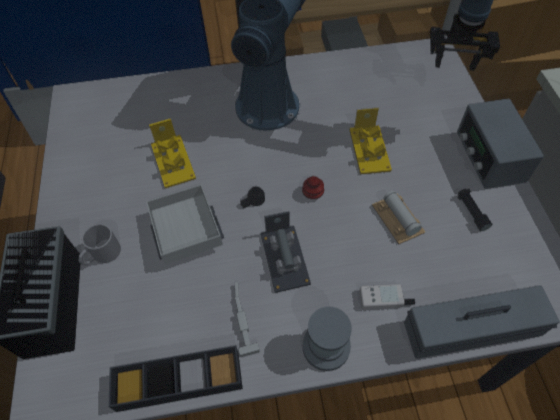

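View pics/side0.png

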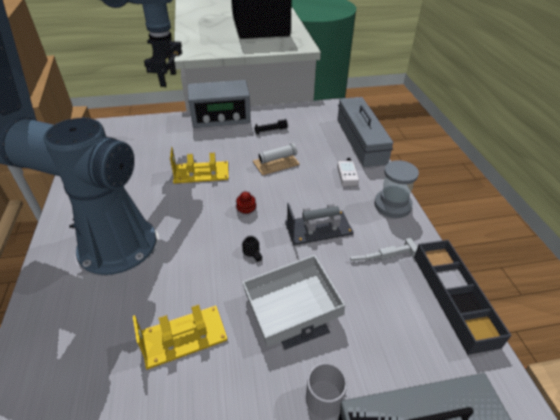

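The scene picture shows the dark V-block at (286,257) with its plate at (278,222), and the barrel on plywood at (400,212). The bin is at (185,222). The mug (100,243), boot (256,196), insulator (313,188), GPS (383,296), axe head (243,320) and torch (474,208) stand clear.
Look-alikes for the V-block are the yellow ones at (172,155) and (370,145), which I rule out by colour. For the barrel they are the torch (474,208) and the canister (330,335). I'm choosing the dark steel block and the aluminium barrel on plywood, and will check both in one close crop.

Run:
```python
from h import *
def ld(n): d=np.load(n+'0.npz');return d['im'],d['K'],d['E']
s,Ks,Es=ld('scene');w,Kw,Ew=ld('side')
def crop(im,x,y,w_,h_,k): return cv2.resize(im[y:y+h_,x:x+w_],None,fx=k,fy=k,interpolation=cv2.INTER_CUBIC)
g=lambda im:np.clip(im.astype(float)*1.5,0,255).astype(np.uint8)
A=crop(g(s),245,205,80,60*1+30,3.3333); 
a=cv2.resize(g(s)[205:295,245:345],(400,300),interpolation=2)
b=cv2.resize(g(s)[178:253,360:460],(400,300),interpolation=2)
c=cv2.resize(g(w)[190:250,275:355],(400,300),interpolation=2)
d=cv2.resize(g(w)[130:184,240:312],(400,300),interpolation=2)
save('crop1.png',np.vstack([np.hstack([a,b]),np.hstack([c,d])]))
for n,p,z in [('vblock',(286,257),.06),('lens',(400,212),.042),('bin',(185,222),.03),('plate',(278,222),.05)]:
    print(n,onz(Ks,Es,*p,z).round(3))
for n,p,z in [('vblock',(322,218),.06),('lens',(278,155),.042),('bin',(294,300),.03)]:
    print('side',n,onz(Kw,Ew,*p,z).round(3))
```

```text
vblock [ 0.622 -0.041  0.06 ]
lens [0.528 0.308 0.042]
bin [ 0.443 -0.306  0.03 ]
plate [ 0.503 -0.044  0.05 ]
side vblock [ 0.597 -0.058  0.06 ]
side lens [0.53  0.299 0.042]
side bin [ 0.464 -0.301  0.03 ]
```

View pics/crop1.png

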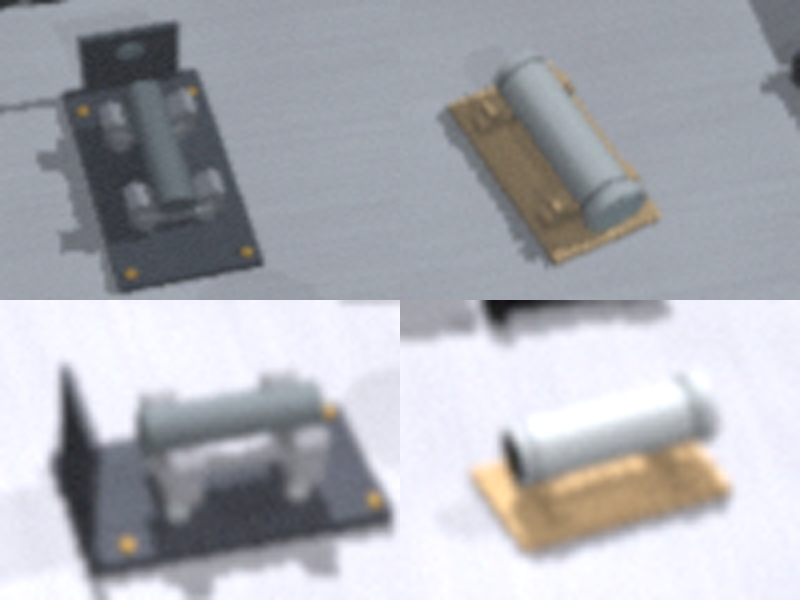

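The crop confirms both choices. The dark base has four orange corner screws, at scene (266,233), (293,227), (278,273) and (307,268), with the grey rod in the V. The barrel's wide bezel is at the lower right in the scene view (about (514,229)/4 inside the crop, on the far +x side), and its dark back end is nearer the robot. So bezel and groove x already point the same way.

Run:
```python
from h import *
def ld(n): d=np.load(n+'0.npz');return d['im'],d['K'],d['E']
for n,vb,rs in [('scene',(240,205,330,300),(360,178,460,253)),('side',(275,190,365,255),(240,130,312,184))]:
    im,K,E=ld(n); hsv=cv2.cvtColor(im,cv2.COLOR_RGB2HSV)
    x0,y0,x1,y1=vb; h=hsv[y0:y1,x0:x1]
    m=((h[...,0]>8)&(h[...,0]<32)&(h[...,1]>110)).astype(np.uint8)
    N,L,st,ce=cv2.connectedComponentsWithStats(m)
    for i in range(1,N):
        u,v=ce[i]+[x0,y0]; print(n,'screw',st[i,4],(round(u,1),round(v,1)),onz(K,E,u,v,.013).round(4))
    x0,y0,x1,y1=rs; h=hsv[y0:y1,x0:x1]
    m=((h[...,0]>8)&(h[...,0]<30)&(h[...,1]>70)).astype(np.uint8)
    c=max(cv2.findContours(m,0,2)[0],key=cv2.contourArea); q=cv2.boxPoints(cv2.minAreaRect(c))+[x0,y0]
    print(n,'rest box',q.round(1).tolist(),[onz(K,E,*p,.008)[:2].round(3).tolist() for p in q])
# lens axis ends by crop reading, scene: crop/4+offset
im,K,E=ld('scene')
for nm,p in [('back top',(522/4-100+360,62/4+178)),('bezel',(613/4-100+360,203/4+178))]:
    print(nm,onz(K,E,*p,.055).round(3))
h=cv2.cvtColor(im,cv2.COLOR_RGB2HSV)
big=cv2.resize(im[180:265,140:230],(540,510),interpolation=2)
wi,_,_=ld('side'); b2=cv2.resize(wi[250:350,235:350],(586,510),interpolation=2)
save('bin.png',cv2.resize(np.hstack([big,b2]),(800,362)))
```

```text
scene screw 1 (np.float64(293.0), np.float64(232.0)) [ 0.5215 -0.0039  0.013 ]
scene screw 2 (np.float64(265.5), np.float64(238.0)) [ 0.527  -0.0848  0.013 ]
scene screw 3 (np.float64(306.3), np.float64(280.3)) [0.6772 0.0044 0.013 ]
scene screw 4 (np.float64(277.5), np.float64(286.5)) [ 0.6812 -0.0753  0.013 ]
scene rest box [[378.2, 212.5], [387.2, 206.4], [403.7, 230.5], [394.7, 236.7]] [[0.498, 0.256], [0.482, 0.289], [0.571, 0.312], [0.586, 0.28]]
side screw 1 (np.float64(350.0), np.float64(230.0)) [ 0.6831 -0.0768  0.013 ]
side screw 2 (np.float64(300.0), np.float64(238.5)) [ 0.5273 -0.0842  0.013 ]
side rest box [[253.8, 160.3], [296.2, 155.3], [297.9, 169.3], [255.4, 174.2]] [[0.446, 0.329], [0.605, 0.333], [0.593, 0.249], [0.44, 0.246]]
back top [0.469 0.295 0.055]
bezel [0.596 0.323 0.055]
```

View pics/bin.png

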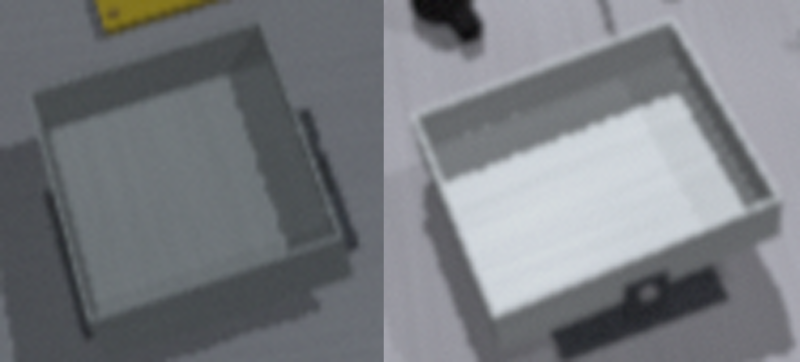

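Bin crop: the rim corners in the scene half are about (35,97), (258,27), (340,238) and (92,325). The same corners show in the side half, and the robot side looks lower. I'll triangulate them while moving towards the rest for a wrist view.

```bash
cat >> h.py <<'E'
def tri(rays):
    A=0;b=0
    for o,d in rays:
        P=np.eye(3)-np.outer(d,d);A=A+P;b=b+P@o
    return np.linalg.solve(A,b)
def go(target,ang=None,o=None):
    """print slide (mm) and rz for a tool-down target; ang=world angle of tool x (deg)"""
    o=o or r.get_obs();R=np.array(o['orientation']);d=R.T@(np.array(target)-o['tool_pos'])*1000
    a=np.degrees(np.arctan2(R[1,0],R[0,0])); rz=None if ang is None else round(float(-np.radians((ang-a+180)%360-180)),4)
    print('slide',d.round(1).tolist(),'rz',rz,'yaw now',a.round(2))
E
python3 - <<'E'
from h import *
def ld(n): d=np.load(n+'0.npz');return d['im'],d['K'],d['E']
_,K1,E1=ld('scene');_,K2,E2=ld('side')
f=800/1126
S={'r-':(35,97),'r+':(258,27),'f+':(340,238),'f-':(92,325)}
W={'r+':(415,120),'f+':(672,25),'f-':(777,200),'r-':(492,318)}
P={}
for k in S:
    if k in W:
        a=(S[k][0]/f/6+140,S[k][1]/f/6+180); b=((W[k][0]-540*f)/f/5.1+235,W[k][1]/f/5.1+250)
        P[k]=tri([ray(K1,E1,*a),ray(K2,E2,*b)]); e=[np.linalg.norm(proj(K,E,P[k])-q).round(2) for K,E,q in((K1,E1,a),(K2,E2,b))]
        print(k,P[k].round(4),e)
print('centre',np.mean(list(P.values()),0))
E
```

```text
r- [ 0.3744 -0.4037  0.0556] [np.float64(0.07), np.float64(0.09)]
r+ [ 0.3449 -0.2491  0.0589] [np.float64(0.14), np.float64(0.16)]
f+ [ 0.5352 -0.2094  0.0756] [np.float64(0.51), np.float64(0.53)]
f- [ 0.5681 -0.3664  0.0754] [np.float64(0.27), np.float64(0.3)]
centre [ 0.45564547 -0.30716943  0.06635815]
```

>>> play_rows(
  rows=[
    {"delta_rot": [0,0,-0.03],"slide": [-25,-7,0],"fingers": 1},
    {"delta_rot": [0,0,-0.09],"slide": [-70,-20,0],"fingers": 1},
    {"delta_rot": [0,0,-0.16],"slide": [-117,-34,0],"fingers": 1},
    {"delta_rot": [0,0,-0.23],"slide": [-164,-48,0],"fingers": 1},
    {"delta_rot": [0,0,-0.29],"slide": [-211,-62,0],"fingers": 1},
    {"delta_rot": [0,0,-0.36],"slide": [-258,-76,0],"fingers": 1},
    {"delta_rot": [0,0,-0.42],"slide": [-305,-90,0],"fingers": 1},
    {"delta_rot": [0,0,-0.48],"slide": [-352,-104,0],"fingers": 1},
    {"delta_rot": [0,0,-0.53],"slide": [-395,-116,0],"fingers": 1},
    {"delta_rot": [0,0,-0.55],"slide": [-410,-121,0],"fingers": 1},
  ],
)

```text
t: 1.15
tool_pos: [0.5332, 0.3022, 0.1997]
orientation: [[-0.973, -0.232, 0.0], [-0.232, 0.973, -0.001], [-0.0, -0.001, -1.0]]
force: [-0.4, -0.5, -1.1]
grip_width: 0.0882
grasp_force: 0.0
```

Run:
```python
from h import *
im,K,E,c=cam('wrist'); save('w1.png',im); np.savez('w1.npz',im=im,K=K,E=E)
go((.602,-.04,.2),183.3)
```

```text
slide [12.7, -348.2, 0.0] rz 0.1762 yaw now -166.6
```

View pics/w1.png

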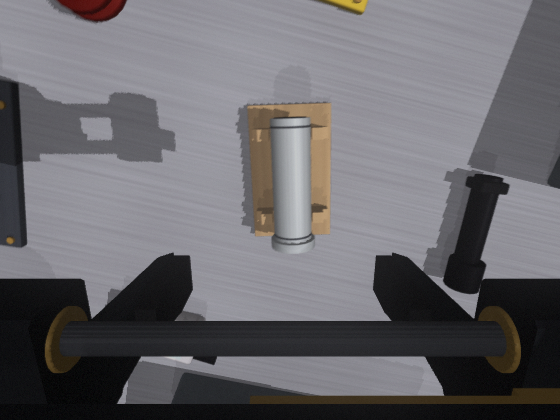

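Wrist view: the barrel lies at about (292,185), with the bezel at the bottom (293,243, +x side) and the back end at the top (290,120). The plywood rest spans (247,103) to (330,237). I'll extract its axis and go on to the V-block.

Run:
```python
from h import *
d=np.load('w1.npz');im,K,E=d['im'],d['K'],d['E']
hsv=cv2.cvtColor(im,cv2.COLOR_RGB2HSV)
# plywood mask rectangle
m=np.zeros(im.shape[:2],np.uint8);m[95:245,240:340]=((hsv[...,0]>8)&(hsv[...,0]<28)&(hsv[...,1]>70))[95:245,240:340]
c=np.vstack([k for k in cv2.findContours(m,0,2)[0] if cv2.contourArea(k)>40]); q=cv2.boxPoints(cv2.minAreaRect(c))
G=np.array([onz(K,E,*p,.008) for p in q]); print('rest',q.round(1).tolist(),G[:,:2].round(4).tolist(),'c',G.mean(0).round(4),[np.linalg.norm(G[i]-G[i-1]).round(4) for i in range(4)])
mid=[]
for v in range(140,225,6):
    row=m[v,240:340]; z=np.where(row==0)[0]+240; 
    # lens run = longest run of low-saturation pixels containing col 291
    s=hsv[v,:,1]<60; a=291
    while s[a-1]: a-=1
    b=291
    while s[b+1]: b+=1
    mid.append((v,a-.5,b+.5)); 
mid=np.array(mid);print(mid.astype(int).tolist())
pl=np.polyfit(mid[:,0],(mid[:,1]+mid[:,2])/2,1)
P=[onz(K,E,np.polyval(pl,v),v,.042) for v in (140,222)]
dd=P[1]-P[0];print('axis',[p.round(4).tolist() for p in P],'yaw',np.degrees(np.arctan2(dd[1],dd[0])))
g=cv2.cvtColor(im,cv2.COLOR_RGB2GRAY)
print('col up',g[108:130,291].tolist()); print('col dn',g[226:262,293].tolist())
```

```text
rest [[247.60000610351562, 105.30000305175781], [329.8999938964844, 102.4000015258789], [334.3999938964844, 232.8000030517578], [252.10000610351562, 235.6999969482422]] [[0.4654, 0.2484], [0.4421, 0.3331], [0.5834, 0.3787], [0.6099, 0.2839]] c [0.5252 0.311  0.008 ] [np.float64(0.1488), np.float64(0.0879), np.float64(0.1484), np.float64(0.0985)]
[[140, 270, 310], [146, 270, 310], [152, 270, 310], [158, 270, 310], [164, 271, 310], [170, 271, 310], [176, 271, 310], [182, 271, 310], [188, 271, 310], [194, 272, 310], [200, 272, 310], [206, 272, 311], [212, 273, 311], [218, 273, 311], [224, 273, 311]]
axis [[0.4875, 0.3, 0.042], [0.571, 0.3229, 0.042]] yaw 15.396042618047032
col up [138, 141, 140, 141, 141, 141, 140, 140, 114, 47, 124, 181, 183, 183, 183, 182, 180, 174, 120, 75, 136, 180]
col dn [178, 178, 179, 178, 179, 178, 179, 179, 176, 178, 179, 175, 126, 74, 138, 171, 150, 104, 85, 139, 170, 171, 173, 174, 178, 178, 176, 168, 146, 147, 151, 150, 149, 146, 148, 152]
```

>>> play_rows(
  rows=[
    {"delta_rot": [0,0,0.01],"slide": [1,-20,0],"fingers": 1},
    {"delta_rot": [0,0,0.03],"slide": [2,-58,0],"fingers": 1},
    {"delta_rot": [0,0,0.05],"slide": [4,-100,0],"fingers": 1},
    {"delta_rot": [0,0,0.07],"slide": [5,-143,0],"fingers": 1},
    {"delta_rot": [0,0,0.09],"slide": [7,-187,0],"fingers": 1},
    {"delta_rot": [0,0,0.12],"slide": [8,-231,0],"fingers": 1},
    {"delta_rot": [0,0,0.14],"slide": [10,-275,0],"fingers": 1},
    {"delta_rot": [0,0,0.16],"slide": [11,-315,0],"fingers": 1},
    {"delta_rot": [0,0,0.17],"slide": [12,-340,0],"fingers": 1},
    {"delta_rot": [0,0,0.176],"slide": [13,-348,0],"fingers": 1},
  ],
)

```text
t: 2.2
tool_pos: [0.5988, -0.0378, 0.1999]
orientation: [[-0.998, -0.057, -0.001], [-0.057, 0.998, -0.0], [0.001, -0.0, -1.0]]
force: [0.3, 0.0, 0.9]
grip_width: 0.0886
grasp_force: 0.0
```

Run:
```python
from h import *
im,K,E,c=cam('wrist'); save('w2.png',im); np.savez('w2.npz',im=im,K=K,E=E)
```

```text
(no output)
```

View pics/w2.png

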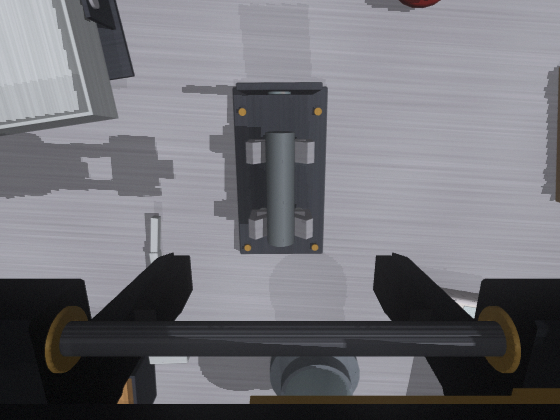

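Wrist view: the base has screws at (242,112), (318,112), (248,248) and (315,247). The rod runs from (281,132) to (281,246), and the V pieces sit at rows 152 and 227. Next come the exact numbers.

Run:
```python
from h import *
d=np.load('w1.npz');im,K,E=d['im'],d['K'],d['E']
for z in(.042,.052,.062): print('back',z,onz(K,E,290.5,117,z)[:2].round(4))
for z in(.042,.060,.066): print('front',z,onz(K,E,293.5,253.5,z)[:2].round(4))
print('cam',E[:3,3].round(3))
d=np.load('w2.npz');im,K,E=d['im'],d['K'],d['E'];hsv=cv2.cvtColor(im,cv2.COLOR_RGB2HSV)
print('cam',E[:3,3].round(3))
m=np.zeros(im.shape[:2],np.uint8);m[95:258,230:330]=((hsv[...,0]>8)&(hsv[...,0]<32)&(hsv[...,1]>110))[95:258,230:330]
N,L,st,ce=cv2.connectedComponentsWithStats(m);S=[]
for i in range(1,N):
    if st[i,4]>8: S.append(onz(K,E,*ce[i],.0135)); print(st[i,4],ce[i].round(1),S[-1].round(4))
S=np.array(S);print('centre',S.mean(0).round(4)); 
lo=S[S[:,0]<.6].mean(0);hi=S[S[:,0]>.6].mean(0);dd=hi-lo;print('yaw',np.degrees(np.arctan2(dd[1],dd[0])), 'len',np.linalg.norm(dd))
g=cv2.cvtColor(im,cv2.COLOR_RGB2GRAY)
for v in (170,185): print(v,g[v,255:310].tolist())
print('rod back',onz(K,E,281,132,.07)[:2].round(4),'front',onz(K,E,281,246.5,.07)[:2].round(4))
```

```text
back 0.042 [0.466 0.295]
back 0.052 [0.4658 0.2947]
back 0.062 [0.4657 0.2944]
front 0.042 [0.6063 0.333 ]
front 0.06 [0.5987 0.3305]
front 0.066 [0.5961 0.3297]
cam [0.461 0.286 0.384]
cam [ 0.525 -0.041  0.384]
45 [241.9 111.4] [ 0.5288 -0.0837  0.0135]
46 [317.5 111. ] [ 0.5237 -0.0039  0.0135]
35 [247.3 247.3] [ 0.6837 -0.0737  0.0135]
36 [314.5 246.8] [0.6784 0.0062 0.0135]
centre [ 0.6037 -0.0388  0.0135]
yaw 3.713382766734059 len 0.15510415525028262
170 [41, 43, 44, 42, 45, 43, 43, 42, 41, 47, 44, 52, 58, 59, 65, 73, 77, 80, 84, 89, 92, 96, 102, 105, 106, 113, 114, 114, 119, 117, 116, 113, 108, 105, 102, 97, 94, 86, 82, 67, 61, 65, 63, 63, 61, 66, 67, 65, 64, 64, 64, 68, 67, 70, 68]
185 [43, 42, 43, 44, 40, 42, 41, 43, 43, 44, 43, 49, 56, 60, 65, 71, 76, 81, 86, 88, 96, 97, 101, 104, 110, 112, 115, 116, 118, 115, 114, 111, 110, 104, 100, 98, 91, 88, 81, 65, 63, 63, 60, 64, 62, 66, 62, 64, 64, 64, 62, 61, 63, 66, 67]
rod back [ 0.5441 -0.0412] front [ 0.6566 -0.0348]
```

Seat is at (0.603, -0.039) with yaw 3.5°. The barrel centre is at (0.5287, 0.3113) with yaw 15.4°; its measured length is 135 mm and the screw spacing is 155 x 80, so both agree with the given sizes. Rod length comes out near 112 mm. Grasping the rod now.

>>> play_rows(
  rows=[
    {"delta_rot": [0,0,-0.004],"slide": [-1,0,20],"fingers": 1},
    {"delta_rot": [0,0,-0.004],"slide": [-2,-1,55],"fingers": 1},
    {"delta_rot": [0,0,-0.004],"slide": [-3,-1,95],"fingers": 1},
    {"delta_rot": [0,0,-0.004],"slide": [-3,-1,130],"fingers": 1},
    {"delta_rot": [0,0,-0.004],"slide": [-3,-1,146],"fingers": 1},
    {"delta_rot": [0,0,-0.004],"slide": [-3,-1,146],"fingers": 0.5},
    {"delta_rot": [0,0,-0.004],"slide": [-3,-1,146],"fingers": 0.2},
    {"delta_rot": [0,0,-0.004],"slide": [-3,-1,146],"fingers": 0.2},
    {"delta_rot": [0,0,-0.004],"slide": [-3,-1,146],"fingers": 0.2},
    {"delta_rot": [0,0,-0.004],"slide": [-3,-1,146],"fingers": 0.2},
  ],
)

```text
t: 3.25
tool_pos: [0.6029, -0.0372, 0.0557]
orientation: [[-0.998, -0.064, 0.002], [-0.064, 0.998, -0.001], [-0.002, -0.001, -1.0]]
force: [-0.2, -0.2, -0.1]
grip_width: 0.0502
grasp_force: 0.0
```

>>> play_rows(
  rows=[
    {"delta_rot": [0,0,0],"slide": [0,0,0],"fingers": 0.1},
    {"delta_rot": [0,0,0],"slide": [0,0,0],"fingers": 0.1},
    {"delta_rot": [0,0,0],"slide": [0,0,0],"fingers": 0.1},
    {"delta_rot": [0,0,0],"slide": [0,0,0],"fingers": 0.1},
    {"delta_rot": [0,0,0],"slide": [0,0,0],"fingers": 0.1},
    {"delta_rot": [0,0,0],"slide": [0,0,0],"fingers": 0.1},
    {"delta_rot": [0,0,0],"slide": [0,0,-15],"fingers": 0.1},
    {"delta_rot": [0,0,0],"slide": [0,0,-45],"fingers": 0.1},
    {"delta_rot": [0,0,0],"slide": [0,0,-80],"fingers": 0.1},
    {"delta_rot": [0,0,0],"slide": [0,0,-100],"fingers": 0.1},
  ],
)

```text
t: 4.25
tool_pos: [0.6035, -0.0372, 0.1585]
orientation: [[-0.998, -0.064, 0.004], [-0.064, 0.998, -0.001], [-0.004, -0.001, -1.0]]
force: [0.4, -0.1, 0.4]
grip_width: 0.0089
grasp_force: 0.0
```

Run:
```python
from h import *
o=r.get_obs();print(o['force'],o['grip_width'],o['grasp_force'],o['tool_pos'])
im,K,E,c=cam('wrist');save('w3.png',im)
go((.46,-.307,.15),191.5)
```

```text
[ 0.35541367 -0.07322641  0.37985212] 0.008942315813570257 0.0 [ 0.60348626 -0.03722248  0.15851575]
slide [162.3, -259.5, 10.9] rz -0.1363 yaw now -176.31
```

View pics/w3.png

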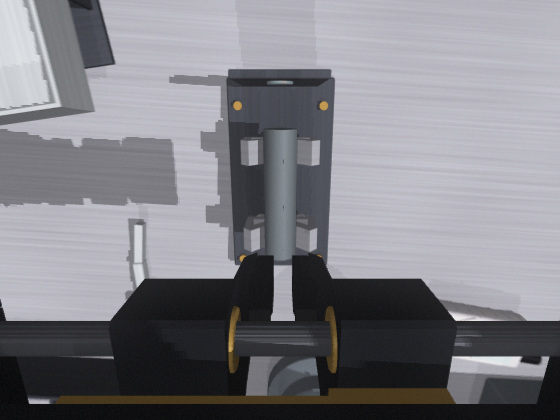

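The view shows the rod still in the groove at (281,128)-(281,258) and the fingers shut. They slid off because I gripped with the tapered tips only. I'll retry with the grasp point level with the rod axis (TCP z about 46 mm).

>>> play_rows(
  rows=[
    {"delta_rot": [0,0,0],"slide": [0,0,0],"fingers": 0.7},
    {"delta_rot": [0,0,0],"slide": [1,0,10],"fingers": 0.7},
    {"delta_rot": [0,0,0],"slide": [2,0,25],"fingers": 0.7},
    {"delta_rot": [0,0,0],"slide": [2,0,45],"fingers": 0.7},
    {"delta_rot": [0,0,0],"slide": [2,0,60],"fingers": 0.7},
    {"delta_rot": [0,0,0],"slide": [2,0,70],"fingers": 0.7},
    {"delta_rot": [0,0,0],"slide": [2,0,90],"fingers": 0.7},
    {"delta_rot": [0,0,0],"slide": [2,0,108],"fingers": 0.7},
    {"delta_rot": [0,0,0],"slide": [2,0,113],"fingers": 0.7},
    {"delta_rot": [0,0,0],"slide": [2,0,113],"fingers": 0.5},
  ],
)

```text
t: 5.3
tool_pos: [0.599, -0.0368, 0.0399]
orientation: [[-0.998, -0.064, -0.002], [-0.064, 0.998, 0.001], [0.002, 0.001, -1.0]]
force: [0.4, 0.8, 0.6]
grip_width: 0.056
grasp_force: 0.0
```

>>> play_rows(
  rows=[
    {"delta_rot": [0,0,0],"slide": [0,0,0],"fingers": 0.1},
    {"delta_rot": [0,0,0],"slide": [0,0,0],"fingers": 0.1},
    {"delta_rot": [0,0,0],"slide": [0,0,0],"fingers": 0.1},
    {"delta_rot": [0,0,0],"slide": [0,0,0],"fingers": 0.1},
    {"delta_rot": [0,0,0],"slide": [0,0,0],"fingers": 0.1},
    {"delta_rot": [0,0,0],"slide": [0,0,0],"fingers": 0.1},
    {"delta_rot": [0,0,0],"slide": [0,0,0],"fingers": 0.1},
    {"delta_rot": [0,0,0],"slide": [0,0,0],"fingers": 0.1},
    {"delta_rot": [0,0,0],"slide": [0,0,0],"fingers": 0.1},
    {"delta_rot": [0,0,0],"slide": [0,0,0],"fingers": 0.1},
  ],
)

```text
t: 6.3
tool_pos: [0.6, -0.037, 0.0412]
orientation: [[-0.998, -0.064, -0.0], [-0.064, 0.998, -0.0], [0.0, -0.0, -1.0]]
force: [-0.4, 0.5, 0.4]
grip_width: 0.0091
grasp_force: 0.0
```

Run:
```python
from h import *
o=r.get_obs();print(o['tool_pos'],o['grip_width'],o['qpos'])
a,K,E,_=cam('scene');b,K2,E2,_=cam('side');w,K3,E3,_=cam('wrist')
p=o['tool_pos'];print([q.round(1) for q in(proj(K,E,p),proj(K2,E2,p),proj(K3,E3,p))])
def cr(im,c,s): x,y=int(c[0]),int(c[1]);return cv2.resize(im[max(y-45,0):y+45,x-60:x+60],(400,300),interpolation=2)
g=lambda im:np.clip(im.astype(float)*1.4,0,255).astype(np.uint8)
save('m4.png',np.hstack([np.vstack([cr(g(a),proj(K,E,p),1),cr(g(b),proj(K2,E2,p),1)]),cv2.resize(w,(400,300)).repeat(2,0)[::2].copy() if 0 else np.vstack([cv2.resize(w,(400,300)),np.zeros((300,400,3),np.uint8)])]))
```

```text
[ 0.5999507  -0.03703755  0.0411925 ] 0.00909624061768744 [-2.58897709e-01  4.21411993e-01  1.65035573e+00 -2.18808906e-05
  1.06988176e+00 -1.89390072e+00]
[array([286.2, 252.9]), array([320.6, 217.6]), array([280.8, 241.2])]
```

View pics/m4.png

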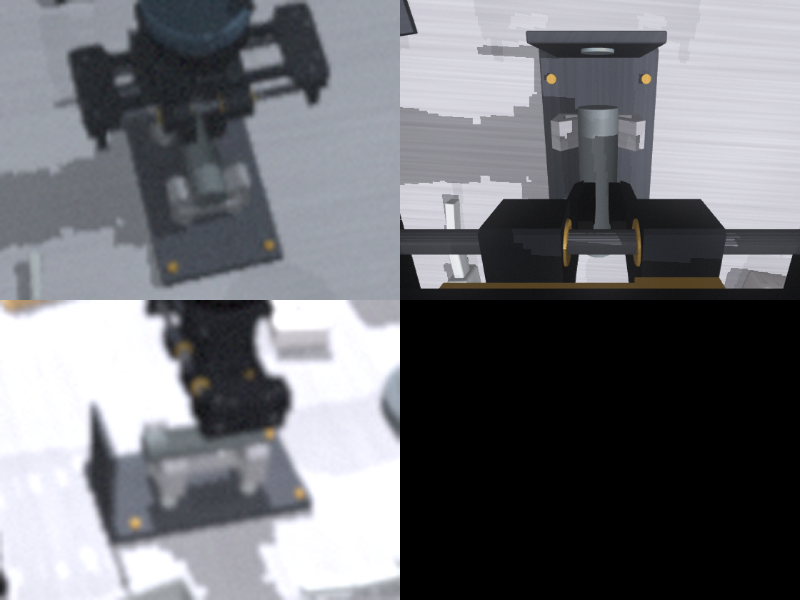

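The montage shows the shut fingers sitting on top of the rod, although the reported TCP z is 41 mm. The tip gap in the wrist view says the same: the real tips are about 37 mm behind the reported TCP, while the camera's scale checks out. I'll open and go roughly 28 mm lower, watching the force.

>>> play_rows(
  rows=[
    {"delta_rot": [0,0,0],"slide": [-2,0,-8],"fingers": 0.75},
    {"delta_rot": [0,0,0],"slide": [-2,0,-8],"fingers": 0.75},
    {"delta_rot": [0,0,0],"slide": [-2,0,-8],"fingers": 0.75},
    {"delta_rot": [0,0,0],"slide": [-2,0,-8],"fingers": 0.75},
    {"delta_rot": [0,0,0],"slide": [-2,0,-8],"fingers": 0.75},
    {"delta_rot": [0,0,0],"slide": [-2,0,-5],"fingers": 0.75},
    {"delta_rot": [0,0,0],"slide": [-2,0,2],"fingers": 0.75},
    {"delta_rot": [0,0,0],"slide": [-2,0,10],"fingers": 0.75},
    {"delta_rot": [0,0,0],"slide": [-2,0,18],"fingers": 0.75},
    {"delta_rot": [0,0,0],"slide": [-2,0,25],"fingers": 0.75},
  ],
)

```text
t: 7.45
tool_pos: [0.6014, -0.0368, 0.0149]
orientation: [[-0.998, -0.064, -0.001], [-0.064, 0.998, 0.0], [0.001, 0.0, -1.0]]
force: [-0.2, -0.8, -0.2]
grip_width: 0.066
grasp_force: 0.0
```

>>> play_rows(
  rows=[
    {"delta_rot": [0,0,0],"slide": [0,0,3],"fingers": 0.1},
    {"delta_rot": [0,0,0],"slide": [0,0,3],"fingers": 0.1},
    {"delta_rot": [0,0,0],"slide": [0,0,3],"fingers": 0.1},
    {"delta_rot": [0,0,0],"slide": [0,0,3],"fingers": 0.1},
    {"delta_rot": [0,0,0],"slide": [0,0,3],"fingers": 0.1},
    {"delta_rot": [0,0,0],"slide": [0,0,3],"fingers": 0.1},
    {"delta_rot": [0,0,0],"slide": [0,0,3],"fingers": 0.1},
    {"delta_rot": [0,0,0],"slide": [0,0,3],"fingers": 0.1},
    {"delta_rot": [0,0,0],"slide": [0,0,3],"fingers": 0.1},
    {"delta_rot": [0,0,0],"slide": [0,0,3],"fingers": 0.1},
  ],
)

```text
t: 8.45
tool_pos: [0.6027, -0.0388, 0.0144]
orientation: [[-0.998, -0.064, 0.001], [-0.064, 0.998, -0.003], [-0.001, -0.003, -1.0]]
force: [-1.8, -6.4, 3.3]
grip_width: 0.0273
grasp_force: 30.0
```

Gripped: width 27.3 mm, 30 N. So the rod axis lies about 50 mm behind the reported TCP. Now lifting and carrying it to the bin.

>>> play_rows(
  rows=[
    {"delta_rot": [0,0,0],"slide": [0,0,-15],"fingers": 0.1},
    {"delta_rot": [0,0,0],"slide": [0,0,-50],"fingers": 0.1},
    {"delta_rot": [0,0,0],"slide": [0,0,-90],"fingers": 0.1},
    {"delta_rot": [0,0,0],"slide": [10,-16,-115],"fingers": 0.1},
    {"delta_rot": [0,0,-0.02],"slide": [31,-50,-120],"fingers": 0.1},
    {"delta_rot": [0,0,-0.05],"slide": [55,-89,-120],"fingers": 0.1},
    {"delta_rot": [0,0,-0.08],"slide": [80,-130,-120],"fingers": 0.1},
    {"delta_rot": [0,0,-0.1],"slide": [105,-170,-120],"fingers": 0.1},
    {"delta_rot": [0,0,-0.12],"slide": [130,-210,-120],"fingers": 0.1},
    {"delta_rot": [0,0,-0.136],"slide": [150,-243,-120],"fingers": 0.1},
  ],
)

```text
t: 9.45
tool_pos: [0.4667, -0.2908, 0.1342]
orientation: [[-0.98, -0.199, 0.001], [-0.199, 0.98, -0.001], [-0.001, -0.001, -1.0]]
force: [0.6, 0.3, -1.4]
grip_width: 0.027
grasp_force: 30.0
```

Run:
```python
from h import *
o=r.get_obs();print(o['t'],o['grip_width'],o['grasp_force'],o['force'],o['tool_pos'])
go((.46,-.307,.006),191.5)
im,K,E,c=cam('wrist'); save('w5.png',im)
```

```text
9.45 0.02703865172671436 29.99993473291397 [ 0.64123797  0.27437017 -1.42486014] [ 0.46666878 -0.29078821  0.13417014]
slide [9.8, -14.5, 128.2] rz -0.0003 yaw now -168.52
```

View pics/w5.png

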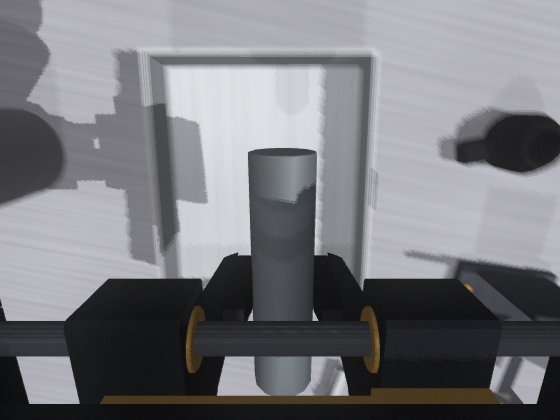

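The view shows the rod held squarely at (283,270), parallel to the pan walls at columns 160 and 368. Lowering and releasing.

>>> play_rows(
  rows=[
    {"delta_rot": [0,0,0],"slide": [5,-8,15],"fingers": 0.1},
    {"delta_rot": [0,0,0],"slide": [10,-15,40],"fingers": 0.1},
    {"delta_rot": [0,0,0],"slide": [10,-15,72],"fingers": 0.1},
    {"delta_rot": [0,0,0],"slide": [10,-15,100],"fingers": 0.1},
    {"delta_rot": [0,0,0],"slide": [10,-15,118],"fingers": 0.1},
    {"delta_rot": [0,0,0],"slide": [10,-15,128],"fingers": 0.1},
    {"delta_rot": [0,0,0],"slide": [10,-15,128],"fingers": 0.1},
    {"delta_rot": [0,0,0],"slide": [10,-15,128],"fingers": 0.1},
    {"delta_rot": [0,0,0],"slide": [10,-15,128],"fingers": 0.4},
    {"delta_rot": [0,0,0],"slide": [10,-15,128],"fingers": 0.6},
  ],
)

```text
t: 10.5
tool_pos: [0.462, -0.3065, 0.0066]
orientation: [[-0.98, -0.199, 0.002], [-0.199, 0.98, -0.002], [-0.001, -0.002, -1.0]]
force: [0.6, -0.4, 0.2]
grip_width: 0.0413
grasp_force: 0.0
```

>>> play_rows(
  rows=[
    {"delta_rot": [0,0,0],"slide": [0,0,0],"fingers": 0.6},
    {"delta_rot": [0,0,0],"slide": [0,0,0],"fingers": 0.6},
    {"delta_rot": [0,0,0],"slide": [0,0,0],"fingers": 0.6},
    {"delta_rot": [0,0,0],"slide": [0,0,-20],"fingers": 0.6},
    {"delta_rot": [0,0,0],"slide": [0,0,-60],"fingers": 0.6},
    {"delta_rot": [0,0,0],"slide": [0,0,-100],"fingers": 0.7},
    {"delta_rot": [0,0,0],"slide": [0,0,-125],"fingers": 0.8},
    {"delta_rot": [0,0,0],"slide": [0,0,-140],"fingers": 0.8},
    {"delta_rot": [0,0,0],"slide": [0,0,-145],"fingers": 0.8},
    {"delta_rot": [0,0,0],"slide": [0,0,-145],"fingers": 0.8},
  ],
)

```text
t: 11.5
tool_pos: [0.4609, -0.3056, 0.15]
orientation: [[-0.98, -0.199, -0.0], [-0.199, 0.98, 0.0], [0.0, 0.0, -1.0]]
force: [-0.1, 0.3, -0.8]
grip_width: 0.0702
grasp_force: 0.0
```

Run:
```python
from h import *
o=r.get_obs();print(o['t'],o['grip_width'],o['grasp_force'],o['force'],o['tool_pos'])
im,K,E,c=cam('wrist'); save('w6.png',im)
g=cv2.cvtColor(im,cv2.COLOR_RGB2GRAY);print(g[::28,::24])
sc,K1,E1,_=cam('scene');save('s6.png',sc)
print('bin px',proj(K1,E1,(.46,-.307,.045)).round(0)); h=cv2.cvtColor(sc,cv2.COLOR_RGB2GRAY);print(h[195:252:4,152:216:4])
go((.5287,.3113,.12),195.4)
```

```text
11.5 0.07017043115605698 0.0 [-0.13316401  0.32580097 -0.75432487] [ 0.46093626 -0.30563976  0.14995158]
[[ 97  97  98 164 162 157 155 159 158 160 150 160 164 160 147 158 160 159
  162 166 161 101 103 104]
 [ 97 102 103 156 159 158 154 158 160 154 147 151 152 151 151 153 157 163
  161 162 161 156 156 158]
 [ 98  86  93 160 160 157 157 160 159 154 151 151 151 152 154 148 163 160
  165 156 160 154 161 158]
 [ 86  92 145 146 162 161 102 104 182 197 199 195 199 190 187 128  76 158
  161 158 156 156 158 159]
 [100  87 143 145 156 104 101 107 112 195 197 193 188 188 189 128  78 163
  164 156 159 148 143 156]
 [ 49  50  52  55 162 105 104 107  67 190 193 129 124 186 128 127  81 158
  156 156  94  27  27  34]
 [ 46  96  49  51 102 105 104 108  67 187 190 127 123 183 186 126 189 153
  161 112  39  29  35  26]
 [ 53  57  53  90 152 161 158 110  65 185 181 124 126 184 125 125 188 157
  158 162 162 152 160 164]
 [163 161 161 164 163 165 169 108 107 181 180 124 126 184 123 119 159 169
  159 161 167 157 153 161]
 [157 158 162 159 165 164 157 108  83 173 172 176 127 176 113 112 154 163
  161 167 15
[... 900 characters left out ...]
  60  76  74 121 123 122  91  87  85  98]
 [ 66 124 122 125 123  99  84  70  77 116 120 121  99  87  87  82]
 [ 80 122 123 123 123 124  87  65  79  81 120 122 121  86  86  85]
 [ 51  82 123 119 123 123  87  60  76  73 121 122 120  94  83  87]
 [ 54  72 118 120 123 122  94  79  73  77 117 119 123 120  88  87]
 [ 78  96 121 121 121 120 121  87  67  67  78 122 124 121  84  80]
 [ 82  91 120 121 122 121 121  86  60  53  98 118 118 118  99  84]
 [ 83  54 107 122 121 121 123 118 120 115 119 107  86  78  79  81]
 [ 86  65  89 121 121 120 117 116 109  84  81  79  80  80  80  81]
 [ 84  81 100 117 116 107  84  79  81  81  79  79  80  82  83  84]]
slide [-189.6, 590.3, 29.6] rz -0.0686 yaw now -168.53
```

The rod lies in the pan along its x axis, mid-floor (scene about (182,222)), and it is released. Going to the barrel.

>>> play_rows(
  rows=[
    {"delta_rot": [0,0,0],"slide": [-6,20,0],"fingers": 1},
    {"delta_rot": [0,0,-0.01],"slide": [-19,59,3],"fingers": 1},
    {"delta_rot": [0,0,-0.01],"slide": [-34,106,6],"fingers": 1},
    {"delta_rot": [0,0,-0.02],"slide": [-49,153,9],"fingers": 1},
    {"delta_rot": [0,0,-0.02],"slide": [-64,200,12],"fingers": 1},
    {"delta_rot": [0,0,-0.03],"slide": [-79,247,15],"fingers": 1},
    {"delta_rot": [0,0,-0.03],"slide": [-94,294,18],"fingers": 1},
    {"delta_rot": [0,0,-0.04],"slide": [-110,341,21],"fingers": 1},
    {"delta_rot": [0,0,-0.05],"slide": [-125,388,24],"fingers": 1},
    {"delta_rot": [0,0,-0.05],"slide": [-140,435,27],"fingers": 1},
  ],
)

```text
t: 12.6
tool_pos: [0.51, 0.1514, 0.1219]
orientation: [[-0.969, -0.248, -0.002], [-0.248, 0.969, 0.0], [0.002, 0.001, -1.0]]
force: [1.7, -0.2, 0.1]
grip_width: 0.0882
grasp_force: 0.0
```

>>> play_rows(
  rows=[
    {"delta_rot": [0,0,-0.01],"slide": [-15,47,0],"fingers": 1},
    {"delta_rot": [0,0,-0.02],"slide": [-29,92,2],"fingers": 1},
    {"delta_rot": [0,0,-0.02],"slide": [-41,130,3],"fingers": 1},
    {"delta_rot": [0,0,-0.02],"slide": [-48,150,3],"fingers": 1},
    {"delta_rot": [0,0,-0.02],"slide": [-50,155,3],"fingers": 1},
    {"delta_rot": [0,0,-0.02],"slide": [-50,155,3],"fingers": 1},
    {"delta_rot": [0,0,-0.02],"slide": [-50,155,3],"fingers": 1},
    {"delta_rot": [0,0,-0.02],"slide": [-50,155,3],"fingers": 1},
    {"delta_rot": [0,0,-0.02],"slide": [-50,155,3],"fingers": 1},
    {"delta_rot": [0,0,-0.02],"slide": [-50,155,3],"fingers": 1},
  ],
)

```text
t: 13.6
tool_pos: [0.5221, 0.3102, 0.1204]
orientation: [[-0.964, -0.266, 0.0], [-0.266, 0.964, 0.0], [-0.0, -0.0, -1.0]]
force: [-0.7, -0.3, -0.5]
grip_width: 0.0881
grasp_force: 0.0
```

Run:
```python
from h import *
o=r.get_obs();print(o['t'],o['grip_width'],o['force'],o['tool_pos'])
im,K,E,c=cam('wrist'); save('w7.png',im); np.savez('w7.npz',im=im,K=K,E=E)
hsv=cv2.cvtColor(im,cv2.COLOR_RGB2HSV);s=hsv[...,1]
for q in ((.4875,.3,.042),(.571,.3229,.042)): print('proj',proj(K,E,q).round(1))
p0,p1=proj(K,E,(.4875,.3,.042)),proj(K,E,(.571,.3229,.042));mid=[]
for v in np.linspace(p0[1],p1[1],12)[1:-1].astype(int):
    a=b=int(p0[0]+(p1[0]-p0[0])*(v-p0[1])/(p1[1]-p0[1]))
    while s[v,a-1]<60 and a>150:a-=1
    while s[v,b+1]<60 and b<420:b+=1
    mid.append((v,a-.5,b+.5))
mid=np.array(mid);print(mid.tolist());pl=np.polyfit(mid[:,0],(mid[:,1]+mid[:,2])/2,1)
P=[onz(K,E,np.polyval(pl,v),v,.042) for v in mid[[0,-1],0]];d=P[1]-P[0]
print(P,'yaw',np.degrees(np.arctan2(d[1],d[0])),'y at .5287',P[0][1]+(.5287-P[0][0])*d[1]/d[0])
go((.5287,.3113,-.011),195.4)
```

```text
13.6 0.08811776854739177 [-0.73628228 -0.25143241 -0.54363252] [0.52207327 0.31016862 0.1203856 ]
proj [280.6 160.4]
proj [280.6 261.7]
[[169.0, 256.5, 306.5], [178.0, 256.5, 306.5], [188.0, 256.5, 306.5], [197.0, 256.5, 306.5], [206.0, 256.5, 306.5], [215.0, 257.5, 305.5], [224.0, 257.5, 305.5], [234.0, 257.5, 305.5], [243.0, 257.5, 305.5], [252.0, 257.5, 305.5]]
[array([0.49382813, 0.30246511, 0.042     ]), array([0.56212773, 0.32128789, 0.042     ])] yaw 15.407750101468395 y at .5287 0.3120754964082224
slide [-6.6, -0.8, 131.4] rz 0.0003 yaw now -164.58
```

Second measurement agrees: yaw 15.4°, y within 0.7 mm. Descending and gripping.

>>> play_rows(
  rows=[
    {"delta_rot": [0,0,0],"slide": [-4,0,15],"fingers": 1},
    {"delta_rot": [0,0,0],"slide": [-6,0,45],"fingers": 1},
    {"delta_rot": [0,0,0],"slide": [-6.5,0,80],"fingers": 1},
    {"delta_rot": [0,0,0],"slide": [-6.5,0,105],"fingers": 1},
    {"delta_rot": [0,0,0],"slide": [-6.5,0,122],"fingers": 1},
    {"delta_rot": [0,0,0],"slide": [-6.5,0,131],"fingers": 1},
    {"delta_rot": [0,0,0],"slide": [-6.5,0,131],"fingers": 0.8},
    {"delta_rot": [0,0,0],"slide": [-6.5,0,131],"fingers": 0.6},
    {"delta_rot": [0,0,0],"slide": [-6.5,0,131],"fingers": 0.3},
    {"delta_rot": [0,0,0],"slide": [-6.5,0,131],"fingers": 0.3},
  ],
)

```text
t: 14.65
tool_pos: [0.5291, 0.3131, -0.0094]
orientation: [[-0.964, -0.267, 0.002], [-0.267, 0.964, 0.001], [-0.002, 0.0, -1.0]]
force: [0.1, -0.7, -0.8]
grip_width: 0.0585
grasp_force: 0.0
```

>>> play_rows(
  rows=[
    {"delta_rot": [0,0,0],"slide": [0,0,0],"fingers": 0.3},
    {"delta_rot": [0,0,0],"slide": [0,0,0],"fingers": 0.3},
    {"delta_rot": [0,0,0],"slide": [0,0,0],"fingers": 0.3},
    {"delta_rot": [0,0,0],"slide": [0,0,0],"fingers": 0.3},
    {"delta_rot": [0,0,0],"slide": [0,0,0],"fingers": 0.3},
    {"delta_rot": [0,0,0],"slide": [0,0,0],"fingers": 0.3},
    {"delta_rot": [0,0,0],"slide": [0,0,0],"fingers": 0.3},
    {"delta_rot": [0,0,0],"slide": [0,0,0],"fingers": 0.3},
    {"delta_rot": [0,0,0],"slide": [0,0,0],"fingers": 0.3},
    {"delta_rot": [0,0,0],"slide": [0,0,0],"fingers": 0.3},
  ],
)

```text
t: 15.65
tool_pos: [0.5284, 0.3128, -0.0104]
orientation: [[-0.964, -0.267, 0.001], [-0.267, 0.964, 0.0], [-0.001, -0.0, -1.0]]
force: [-0.4, -1.3, 5.1]
grip_width: 0.0394
grasp_force: 30.0
```

>>> play_rows(
  rows=[
    {"delta_rot": [0,0,0],"slide": [0,0,-12],"fingers": 0.3},
    {"delta_rot": [0,0,0],"slide": [0,0,-40],"fingers": 0.3},
    {"delta_rot": [0,0,0],"slide": [0,0,-80],"fingers": 0.3},
    {"delta_rot": [0,0,0],"slide": [0,-10,-108],"fingers": 0.3},
    {"delta_rot": [0,0,0.02],"slide": [2,-40,-120],"fingers": 0.3},
    {"delta_rot": [0,0,0.04],"slide": [5,-78,-120],"fingers": 0.3},
    {"delta_rot": [0,0,0.07],"slide": [7,-118,-120],"fingers": 0.3},
    {"delta_rot": [0,0,0.09],"slide": [10,-158,-120],"fingers": 0.3},
    {"delta_rot": [0,0,0.12],"slide": [12,-198,-120],"fingers": 0.3},
    {"delta_rot": [0,0,0.14],"slide": [14,-238,-120],"fingers": 0.3},
  ],
)

```text
t: 16.65
tool_pos: [0.5775, 0.0783, 0.1091]
orientation: [[-0.992, -0.129, -0.001], [-0.129, 0.992, 0.0], [0.001, 0.0, -1.0]]
force: [0.3, 0.1, -3.2]
grip_width: 0.0389
grasp_force: 30.0
```

Run:
```python
from h import *
o=r.get_obs();print(o['grip_width'],o['grasp_force'],o['force'])
go((.603,-.039,.055),183.5)
```

```text
0.038904875793630514 29.97582425829023 [ 0.34073034  0.08121634 -3.19187364]
slide [-10.2, -119.6, 54.0] rz 0.0682 yaw now -172.59
```

>>> play_rows(
  rows=[
    {"delta_rot": [0,0,0.02],"slide": [-3,-35,0],"fingers": 0.3},
    {"delta_rot": [0,0,0.04],"slide": [-6,-68,0],"fingers": 0.3},
    {"delta_rot": [0,0,0.06],"slide": [-9,-98,0],"fingers": 0.3},
    {"delta_rot": [0,0,0.068],"slide": [-10,-115,4],"fingers": 0.3},
    {"delta_rot": [0,0,0.068],"slide": [-10,-120,15],"fingers": 0.3},
    {"delta_rot": [0,0,0.068],"slide": [-10,-120,30],"fingers": 0.3},
    {"delta_rot": [0,0,0.068],"slide": [-10,-120,45],"fingers": 0.3},
    {"delta_rot": [0,0,0.068],"slide": [-10,-120,54],"fingers": 0.3},
    {"delta_rot": [0,0,0.068],"slide": [-10,-120,54],"fingers": 0.3},
    {"delta_rot": [0,0,0.068],"slide": [-10,-120,54],"fingers": 0.3},
  ],
)

```text
t: 17.65
tool_pos: [0.6034, -0.0373, 0.0549]
orientation: [[-0.998, -0.063, -0.001], [-0.063, 0.998, 0.0], [0.001, 0.0, -1.0]]
force: [0.5, 0.4, -2.2]
grip_width: 0.0395
grasp_force: 30.0
```

Run:
```python
from h import *
o=r.get_obs();print(o['t'],o['grip_width'],o['grasp_force'],o['force'],o['tool_pos'])
im,K,E,c=cam('wrist'); save('w8.png',im)
hsv=cv2.cvtColor(im,cv2.COLOR_RGB2HSV)
m=((hsv[...,0]>8)&(hsv[...,0]<32)&(hsv[...,1]>110)).astype(np.uint8);m[250:]=0
N,L,st,ce=cv2.connectedComponentsWithStats(m)
for i in range(1,N):
    if st[i,4]>15: print(st[i,4],ce[i].round(1),onz(K,E,*ce[i],.0135).round(4))
g=cv2.cvtColor(im,cv2.COLOR_RGB2GRAY)
for v in(90,110,130,150,170,190): print(v,g[v,200:364:4].tolist())
go((.603,-.039,.025),183.5)
```

```text
17.65 0.03946007746257091 29.975280817598104 [ 0.49475608  0.43034554 -2.23228713] [ 0.60344019 -0.03726574  0.05486275]
133 [216.2 104.7] [ 0.529  -0.0835  0.0135]
130 [341.1 104.5] [ 0.5238 -0.0037  0.0135]
90 [127, 84, 84, 85, 74, 78, 77, 76, 77, 74, 78, 77, 76, 79, 79, 79, 78, 76, 78, 77, 80, 76, 78, 75, 76, 76, 76, 79, 79, 80, 77, 81, 86, 86, 86, 86, 87, 88, 90, 98, 193]
110 [130, 74, 83, 93, 159, 106, 79, 79, 78, 75, 77, 78, 77, 78, 80, 78, 77, 76, 77, 76, 81, 77, 80, 77, 74, 75, 78, 78, 81, 79, 80, 81, 88, 59, 62, 159, 158, 93, 90, 185, 188]
130 [129, 67, 58, 84, 78, 82, 85, 79, 77, 73, 77, 79, 75, 79, 63, 47, 46, 37, 36, 37, 39, 36, 38, 39, 40, 49, 64, 63, 82, 81, 82, 85, 89, 86, 90, 91, 87, 92, 89, 194, 193]
150 [130, 126, 58, 58, 58, 55, 60, 69, 106, 113, 131, 146, 155, 170, 172, 180, 189, 195, 202, 202, 211, 214, 218, 226, 230, 235, 229, 224, 215, 214, 200, 196, 188, 181, 90, 94, 91, 92, 97, 193, 193]
170 [135, 136, 58, 58, 57, 109, 111, 102, 93, 114, 128, 144, 155, 168, 174, 182, 191, 195, 202, 203, 210, 216, 218, 226, 230, 234, 228, 222, 213, 211, 200, 198, 186, 169, 176, 91, 93, 93, 157, 189, 188]
190 [133, 133, 66, 58, 57, 110, 111, 108, 93, 113, 127, 143, 155, 166, 172, 179, 189, 195, 203, 204, 211, 213, 218, 222, 228, 231, 225, 222, 210, 211, 198, 202, 183, 165, 177, 92, 93, 95, 197, 194, 194]
slide [1.1, -1.3, 30.5] rz 0.002 yaw now -176.39
```

>>> play_rows(
  rows=[
    {"delta_rot": [0,0,0],"slide": [0.5,-0.8,4],"fingers": 0.3},
    {"delta_rot": [0,0,0],"slide": [0.5,-1.5,10],"fingers": 0.3},
    {"delta_rot": [0,0,0],"slide": [0.5,-1.5,16],"fingers": 0.3},
    {"delta_rot": [0,0,0],"slide": [0.5,-1.5,22],"fingers": 0.3},
    {"delta_rot": [0,0,0],"slide": [0.5,-1.5,26],"fingers": 0.3},
    {"delta_rot": [0,0,0],"slide": [0.5,-1.5,29],"fingers": 0.3},
    {"delta_rot": [0,0,0],"slide": [0.5,-1.5,31],"fingers": 0.3},
    {"delta_rot": [0,0,0],"slide": [0.5,-1.5,32],"fingers": 0.3},
    {"delta_rot": [0,0,0],"slide": [0.5,-1.5,32.5],"fingers": 0.3},
    {"delta_rot": [0,0,0],"slide": [0.5,-1.5,32.5],"fingers": 0.3},
  ],
)

```text
t: 18.7
tool_pos: [0.6033, -0.0396, 0.0229]
orientation: [[-0.998, -0.062, 0.0], [-0.062, 0.998, -0.0], [-0.0, -0.0, -1.0]]
force: [-0.1, -0.1, -2.8]
grip_width: 0.0393
grasp_force: 30.0
```

>>> play_rows(
  rows=[
    {"delta_rot": [0,0,0],"slide": [0,0.3,0.5],"fingers": 0.3},
    {"delta_rot": [0,0,0],"slide": [0,0.3,1],"fingers": 0.3},
    {"delta_rot": [0,0,0],"slide": [0,0.3,1.5],"fingers": 0.3},
    {"delta_rot": [0,0,0],"slide": [0,0.3,2],"fingers": 0.3},
    {"delta_rot": [0,0,0],"slide": [0,0.3,2.5],"fingers": 0.3},
    {"delta_rot": [0,0,0],"slide": [0,0.3,3],"fingers": 0.3},
    {"delta_rot": [0,0,0],"slide": [0,0.3,3],"fingers": 0.3},
    {"delta_rot": [0,0,0],"slide": [0,0.3,3],"fingers": 0.3},
    {"delta_rot": [0,0,0],"slide": [0,0.3,3],"fingers": 0.3},
    {"delta_rot": [0,0,0],"slide": [0,0.3,3],"fingers": 0.3},
  ],
)

```text
t: 19.7
tool_pos: [0.6033, -0.0394, 0.0199]
orientation: [[-0.998, -0.062, 0.0], [-0.062, 0.998, -0.0], [-0.0, -0.0, -1.0]]
force: [-3.2, -0.5, 1.9]
grip_width: 0.0396
grasp_force: 30.0
```

Contact made: support about 4.5 N, lateral force only -0.5 N. Opening to let it settle, then regripping.

>>> play_rows(
  rows=[
    {"delta_rot": [0,0,0],"slide": [0,0,0],"fingers": 0.55},
    {"delta_rot": [0,0,0],"slide": [0,0,0],"fingers": 0.55},
    {"delta_rot": [0,0,0],"slide": [0,0,0],"fingers": 0.55},
    {"delta_rot": [0,0,0],"slide": [0,0,0],"fingers": 0.55},
    {"delta_rot": [0,0,0],"slide": [0,0,0],"fingers": 0.55},
    {"delta_rot": [0,0,0],"slide": [0,0,0],"fingers": 0.55},
    {"delta_rot": [0,0,0],"slide": [0,0,0],"fingers": 0.55},
    {"delta_rot": [0,0,0],"slide": [0,0,0],"fingers": 0.55},
    {"delta_rot": [0,0,0],"slide": [0,0,0],"fingers": 0.55},
    {"delta_rot": [0,0,0],"slide": [0,0,0],"fingers": 0.55},
  ],
)

```text
t: 20.7
tool_pos: [0.6032, -0.0393, 0.0197]
orientation: [[-0.998, -0.062, -0.0], [-0.062, 0.998, 0.0], [0.0, 0.0, -1.0]]
force: [-0.5, -0.1, 0.2]
grip_width: 0.0485
grasp_force: 0.0
```

Run:
```python
from h import *
o=r.get_obs();print(o['t'],o['grip_width'],o['grasp_force'],o['force'],o['tool_pos'])
a,K,E,_=cam('scene');b,K2,E2,_=cam('side');w,K3,E3,_=cam('wrist')
g=lambda im:np.clip(im.astype(float)*1.3,0,255).astype(np.uint8)
q=proj(K2,E2,(.603,-.039,.05)).astype(int);B=cv2.resize(g(b)[q[1]-45:q[1]+45,q[0]-60:q[0]+60],(400,300),interpolation=2)
q=proj(K,E,(.603,-.039,.05)).astype(int);A=cv2.resize(g(a)[q[1]-45:q[1]+45,q[0]-60:q[0]+60],(400,300),interpolation=2)
C=cv2.resize(w,(400,300));q=proj(K,E,(.46,-.307,.045)).astype(int);D=cv2.resize(g(a)[q[1]-45:q[1]+45,q[0]-60:q[0]+60],(400,300),interpolation=2)
save('m9.png',np.vstack([np.hstack([A,B]),np.hstack([C,D])]))
```

```text
20.7 0.048464098037939385 0.0 [-0.45189845 -0.06542959  0.19907004] [ 0.60316937 -0.03928931  0.01971231]
```

View pics/m9.png

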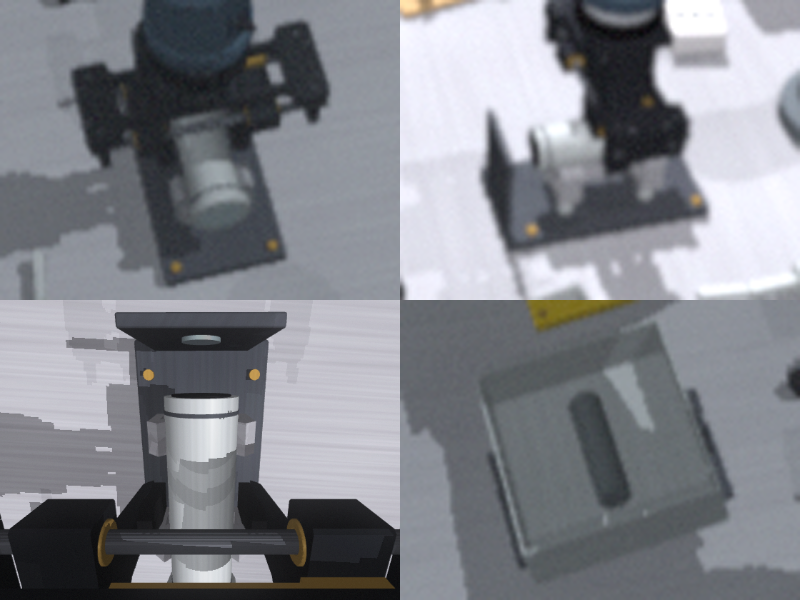

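The montage shows the barrel seated between the V pieces with its bezel facing away from the plate, and the rod lying alone in the pan. Regripping now.

>>> play_rows(
  rows=[
    {"delta_rot": [0,0,0],"slide": [0,0,0],"fingers": 0.4},
    {"delta_rot": [0,0,0],"slide": [0,0,0],"fingers": 0.3},
    {"delta_rot": [0,0,0],"slide": [0,0,0],"fingers": 0.3},
    {"delta_rot": [0,0,0],"slide": [0,0,0],"fingers": 0.3},
    {"delta_rot": [0,0,0],"slide": [0,0,0],"fingers": 0.3},
    {"delta_rot": [0,0,0],"slide": [0,0,0],"fingers": 0.3},
    {"delta_rot": [0,0,0],"slide": [0,0,0],"fingers": 0.3},
    {"delta_rot": [0,0,0],"slide": [0,0,0],"fingers": 0.3},
    {"delta_rot": [0,0,0],"slide": [0,0,0],"fingers": 0.3},
    {"delta_rot": [0,0,0],"slide": [0,0,0],"fingers": 0.3},
  ],
)

```text
t: 21.85
tool_pos: [0.6032, -0.0395, 0.0198]
orientation: [[-0.998, -0.062, 0.0], [-0.062, 0.998, -0.0], [-0.0, -0.0, -1.0]]
force: [-0.1, -2.8, 0.1]
grip_width: 0.0391
grasp_force: 30.0
```

>>> play_rows(
  rows=[
    {"delta_rot": [0,0,0],"slide": [0,-0.4,0],"fingers": 0.3},
    {"delta_rot": [0,0,0],"slide": [0,-0.8,0],"fingers": 0.3},
    {"delta_rot": [0,0,0],"slide": [0,-0.8,0.5],"fingers": 0.3},
    {"delta_rot": [0,0,0],"slide": [0,-0.8,1],"fingers": 0.3},
    {"delta_rot": [0,0,0],"slide": [0,-0.8,1.5],"fingers": 0.3},
    {"delta_rot": [0,0,0],"slide": [0,-0.8,2],"fingers": 0.3},
    {"delta_rot": [0,0,0],"slide": [0,-0.8,2.5],"fingers": 0.3},
    {"delta_rot": [0,0,0],"slide": [0,-0.8,3],"fingers": 0.3},
    {"delta_rot": [0,0,0],"slide": [0,-0.8,3],"fingers": 0.3},
    {"delta_rot": [0,0,0],"slide": [0,-0.8,3],"fingers": 0.3},
  ],
)

```text
t: 22.85
tool_pos: [0.6032, -0.0396, 0.0167]
orientation: [[-0.998, -0.062, -0.0], [-0.062, 0.998, 0.001], [-0.0, 0.001, -1.0]]
force: [-0.4, 5.5, 4.3]
grip_width: 0.0395
grasp_force: 30.0
```

>>> play_rows(
  rows=[
    {"delta_rot": [0,0,0],"slide": [0,0.3,0],"fingers": 0.3},
    {"delta_rot": [0,0,0],"slide": [0,0.5,0],"fingers": 0.3},
    {"delta_rot": [0,0,0],"slide": [0,0.5,1],"fingers": 0.3},
    {"delta_rot": [0,0,0],"slide": [0,0.5,2],"fingers": 0.3},
    {"delta_rot": [0,0,0],"slide": [0,0.5,3],"fingers": 0.3},
    {"delta_rot": [0,0,0],"slide": [0,0.5,4],"fingers": 0.3},
    {"delta_rot": [0,0,0],"slide": [0,0.5,5],"fingers": 0.3},
    {"delta_rot": [0,0,0],"slide": [0,0.5,5],"fingers": 0.3},
    {"delta_rot": [0,0,0],"slide": [0,0.5,5],"fingers": 0.3},
    {"delta_rot": [0,0,0],"slide": [0,0.5,5],"fingers": 0.3},
  ],
)

```text
t: 23.85
tool_pos: [0.6033, -0.0397, 0.0121]
orientation: [[-0.998, -0.062, 0.0], [-0.062, 0.998, -0.0], [-0.0, -0.0, -1.0]]
force: [-1.9, 3.7, 6.5]
grip_width: 0.0389
grasp_force: 30.0
```

Run:
```python
from h import *
o=r.get_obs();print(o['t'],np.round(o['force'],2),np.round(o['torque'],2),o['tool_pos'],o['grip_width'],o['grasp_force'])
```

```text
23.85 [-1.88  3.65  6.53] [0.63 0.35 0.  ] [ 0.60327256 -0.03965757  0.01206504] 0.038946469093408174 30.024125911295414
```

>>> play_rows(
  rows=[
    {"delta_rot": [0,0,0],"slide": [0,0.3,0.2],"fingers": 0.3},
    {"delta_rot": [0,0,0],"slide": [0,0.3,0.2],"fingers": 0.3},
    {"delta_rot": [0,0,0],"slide": [0,0.3,0.2],"fingers": 0.3},
    {"delta_rot": [0,0,0],"slide": [0,0.3,0.2],"fingers": 0.3},
    {"delta_rot": [0,0,0],"slide": [0,0.3,0.2],"fingers": 0.3},
    {"delta_rot": [0,0,0],"slide": [0,0.3,0.2],"fingers": 0.3},
    {"delta_rot": [0,0,0],"slide": [0,0.3,0.2],"fingers": 0.3},
    {"delta_rot": [0,0,0],"slide": [0,0.3,0.2],"fingers": 0.3},
    {"delta_rot": [0,0,0],"slide": [0,0.3,0.2],"fingers": 0.3},
    {"delta_rot": [0,0,0],"slide": [0,0.3,0.2],"fingers": 0.3},
  ],
)

```text
t: 24.85
tool_pos: [0.6033, -0.0396, 0.0119]
orientation: [[-0.998, -0.062, 0.0], [-0.062, 0.998, -0.0], [-0.0, -0.0, -1.0]]
force: [-2.6, 3.1, 7.3]
grip_width: 0.0389
grasp_force: 30.0
```

>>> play_rows(
  rows=[
    {"delta_rot": [0,0,0],"slide": [0,0.4,0],"fingers": 0.3},
    {"delta_rot": [0,0,0],"slide": [0,0.4,0],"fingers": 0.3},
    {"delta_rot": [0,0,0],"slide": [0,0.4,0],"fingers": 0.3},
    {"delta_rot": [0,0,0],"slide": [0,0.4,0],"fingers": 0.3},
    {"delta_rot": [0,0,0],"slide": [0,0.4,0],"fingers": 0.3},
    {"delta_rot": [0,0,0],"slide": [0,0.4,0],"fingers": 0.3},
    {"delta_rot": [0,0,0],"slide": [0,0.4,0],"fingers": 0.3},
    {"delta_rot": [0,0,0],"slide": [0,0.4,0],"fingers": 0.3},
    {"delta_rot": [0,0,0],"slide": [0,0.4,0],"fingers": 0.3},
    {"delta_rot": [0,0,0],"slide": [0,0.4,0],"fingers": 0.3},
  ],
)

```text
t: 25.85
tool_pos: [0.6033, -0.0396, 0.012]
orientation: [[-0.998, -0.062, 0.0], [-0.062, 0.998, -0.001], [-0.0, -0.001, -1.0]]
force: [-2.7, 1.9, 7.3]
grip_width: 0.039
grasp_force: 30.0
```

Lateral force is down to 1.9 N against 7.3 N of push, and the block is sunk about 7.8 mm, so both faces are loaded. Handing in.

```bash
python3 -c "
from cell import r
print(r.close_job())"
```

```text
the job is handed in; nothing more can be done
None
```

I handed the job in at about 26 s: the rod lies released in the bin, and the barrel is seated bezel-out, still gripped and pressed down about 8 mm with 7.3 N on both faces by my force readings; the hand-in returned no verdict.

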